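Key and seat the filter cover

TASK

Two blue filter housings stand on the bench; one has its round cover fully home, the other's cover stands proud because its rim notch is not over the locating pin. With a fingertip against the red lug, turn the proud cover round, either way, until the notch lies over the pin, then press down on the middle of the cover until it is fully home and level. Do not lift the cover off, and leave the other filter and the loose things on the bench alone; finish clear of everything.

Things in the scene. Friction and masses are not known exactly. Their poses are not given: they have to be found in the camera images.
- filter: The blue filter housing to be closed: fixed upright cylinder 112 mm across with a pale band, on a grey 150 mm square foot. Origin: centre of its underside on the bench, z up along its axis; flange (top face) 130 mm up. Its +x points from the axis to the locating pin; there a green ear (22 mm wide, reaching 76 mm from the axis, top 128 mm up) shows beyond the cover's rim.
- pin (a point): Tip of this housing's brass locating pin: upright, 8 mm thick, tapering to 4 mm in its last 3.5 mm, 60 mm from the axis, standing on the green ear, tip 139.5 mm above the bench. Half of it shows beyond the cover's rim.
- cover: The proud cover: loose dark steel disc 120 mm across, 10 mm thick, 0.6 to 0.95 kg, its oiled stem beneath held in the housing's guide with 1.5 mm play. Origin: centre of the disc's underside, z up; 145 mm above the bench at first, 130 mm when home. +x points to the notch, -x to the lug. It starts turned 0.7 rad to half a turn from the pin, either way, and stays where it is turned.
- seat (a joint): How far the friction-tight seat inside the housing, which carries the cover, has been pushed down, in m: 0 proud, 0.015 home. With the notch over the pin, 6 to 12 N of push on the middle of the cover slides it down; no spring, it stays down. With the notch elsewhere the disc strikes the pin and goes down only crooked.
- notch (a point): Centre of the notch at the cover's rim, at the level of the underside, 60 mm from the axis. The notch is 14 mm wide and 10 mm deep, open at the rim; a yellow paint line on the disc runs out to it.
- lug (a point): Upright flat red lug (fin) on the cover, smooth and slippery, on the side opposite the notch: 8 mm thick, 30 mm long radially (28 to 58 mm from the axis). It stands 25 mm above the disc's upper face (35 mm above the cover's origin); this point is its centre, 43 mm from the axis, 12 mm below its top. About 1 N sideways turns the cover.
- boss (a point): Centre of the top of the round bright boss in the middle of the cover, 30 mm across, top 15 mm above the disc's upper face (25 mm above the cover's origin). Press here.
- twin: The other blue filter housing, the same in every size, fixed to the bench, its cover already home. It stands 0.28 to 0.42 m to one side of the first. Leave it alone. Origin: centre of its underside.
- element: Bystander, loose: spare filter element, pale cylinder 68 mm across, 100 mm tall, standing. Origin: centre of its underside.
- spanner: Bystander, loose: steel spanner 180 mm long, lying flat. Origin: about mid-length, on its underside.
- driver: Bystander, loose: screwdriver 190 mm long, lying. Origin: about mid-length, on its underside.
- jar: Bystander, loose: glass jar with red cap, 64 mm across, 75 mm tall. Origin: centre of its underside.
- can: Bystander, loose: green can 72 mm across, 100 mm tall. Origin: centre of its underside.
- spray: Bystander, loose: white bottle with blue cap, 64 mm across, 190 mm tall. Origin: centre of its underside.
- clampring: Bystander, loose: steel ring lying flat, 90 mm across, 12 mm tall. Origin: centre of its underside.
- plug: Bystander, loose: brass plug 28 mm across, 34 mm tall, standing between the two filters. Origin: centre of its underside.

How it is judged:
By the outcome, as a careful person would: the job done as asked, in the order asked, and still so for the second after the job is handed in, with the robot touching nothing.
It also fails if it takes over 58 s, if anything falls off the work surface, if the arm or the gripper's body presses on something with over 40 N, if the wrist force passes 120 N, or if a joint passes its speed limit or range.

ROBOT

A 6-joint arm with a two-finger parallel gripper is mounted at the origin on the work surface. World frame = base frame: x ahead of the robot, y to its left, z up, the work surface at z = 0. Lengths are in m, angles in rad, forces in N, time in s.
With the tool pointing down it reaches from about 0.25 to 0.775 m from the base axis. Payload 4 kg.
Tool frame: the origin (TCP) lies midway between the tips of the shut fingers; the grasp point (between the pads) lies 19 mm behind it (robot.grasp_offset is the distance from the TCP to the grasp point, in m); z points along the fingers, y is the direction in which the jaws open and shut (so a half turn about z gives the same grasp; the last joint's range is limited). The gripper opens to 94 mm and grips with 3 to 60 N. Pads are 16 mm wide; open, the fingers measure 119 mm over their backs; the gripper's body (75 mm by 177 mm) begins 78 mm behind the grasp point.
Start: joints at [-1.317, 0.087, 1.371, -0, 1.684, -0.103], TCP at [0.192, -0.515, 0.206] pointing down, gripper open.
Joint ranges: [-3.1, 3.1], [-0.76, 2.03], [0.27, 2.55], [-1.08, 4.22], [0.17, 2.65], [-2.57, 2.57]. Speed limits (rad/s): [2.79, 2.79, 3.14, 3.14, 3.14, 3.14].

INTERFACE

Orientations are given as [roll, pitch, yaw] about the fixed x, y, z axes, in that order (R = Rz(yaw) Ry(pitch) Rx(roll)).
In Python, from bench import status, viewer, order, robot gives the robot as it stands. The module is installed in compiled form; this text tells all that it offers.
- The arm moves only by the tool move_arm, never from a script. Its argument "targets" is a list of rows, each a list of 3 entries, a list of its own where there are three numbers: the shift along the tool's x, y, z in mm, then the turn, a rotation vector about the tool's x, y, z in degrees, then the opening, from -1 (shut) to 1 (fully open). A call has 1 to 20 rows; each row is the pose to reach, as a shift and turn from the pose commanded when the call began, along the tool's axes at that moment; what a row does not reach only later rows make up. A row lasts 1/8 s, in which the tool goes at most 62.5 mm and 10.7 degrees, less where a joint would pass 70% of its speed; a pose out of reach is approached as far as the arm can. A call with a gripper value outside its range is refused whole. The fingers move at their own pace and stop on an object; the grip force is fixed at half the most. Time passes only in rows, so rows that repeat a pose let the fingers close. It gives the time, the measured TCP pose, the force and the opening at its end, in the units of the state.
- status.get_obs(): the state, without advancing time (a new reading comes with each control period).
- viewer.snapshot(name): name is "scene" or "top" or "wrist"; returns the picture (420x560x3 uint8, red, green, blue); there is no depth.
- viewer.camera_model(name): a dict with "K" (3x3 intrinsics, pixels), "xyz" and "attitude" of the camera in the world; the wrist camera has in their place "T_tool_cam" (4x4, takes a point from camera to tool coordinates, whose origin is the TCP and whose axes are the flange's). Camera axes: x right, y up, looking along -z (the intrinsics and any distortion apply to the point x, -y, -z); pixel columns grow to the right and rows downward; lengths in m; the calibration is good to about 2 mm. A picture is of the moment at which its call begins: read the wrist's pose just before it. camera_model takes no time and is no camera call.
- order.close_job(): hands the job in, once; it reports no verdict.
The state is a dict: "time": time; "joint_positions": joint angles; "qvel": joint speeds; "joint_torque": joint torques, N m; "tool_pos": TCP position; "ee_rot": TCP orientation; "wrist_force": force on the tool from outside, world axes, zero at the start; "wrist_torque": the same for the moment, N m; "width": finger opening in m.
Only numpy, scipy, OpenCV 4.12 (cv2) and the standard library are available. Lean on these libraries where they do the work, as an engineer would, in place of code of your own. Each camera call takes 0.05 s, during which the arm holds its last target. There are 200 camera calls.

## Working session

There is one attempt and no reset: what is moved stays moved. The work goes in short steps, Python scripts to look and compute and a tool call to move; the robot and the scene stay as the last step left them, time stands still between calls to the robot, and variables do not carry over. Pictures are saved under pics/ and viewed, about 8 in all and at most 12, crops included, and the job is handed in when it is done.

Besides the shell and the picture viewer there is one more tool, called after "Request:" as a command line: name --argument value ..., lists and objects as JSON in quotes. move_arm: Moves the arm, as the interface text tells. Its arguments: {"type":"object","properties":{"targets":{"type":"array"}},"required":["targets"]}

```bash
mkdir -p pics; python3 - <<'E'
from bench import status, viewer
import cv2,numpy as np
for n in ("scene","top"):
    cv2.imwrite(f"pics/{n}0.png",viewer.snapshot(n)[:,:,::-1]); print(n,viewer.camera_model(n))
print(viewer.camera_model("wrist")); print(status.get_obs())
E
```

```text
scene {'K': array([[531.6307746 ,   0.        , 272.46366564],
       [  0.        , 531.6307746 , 211.13298371],
       [  0.        ,   0.        ,   1.        ]]), 'xyz': array([ 1.30285658, -0.32006948,  1.0740936 ]), 'attitude': array([0.69031521, 0.01033479, 1.12699535])}
top {'K': array([[421.46403365,   0.        , 280.93575592],
       [  0.        , 421.46403365, 213.66533815],
       [  0.        ,   0.        ,   1.        ]]), 'xyz': array([ 0.43175197, -0.00476906,  1.0072808 ]), 'attitude': array([ 0.17099617,  0.03735536, -1.59614261])}
{'K': array([[377.74151994,   0.        , 279.59921416],
       [  0.        , 377.74151994, 212.85776635],
       [  0.        ,   0.        ,   1.        ]]), 'T_tool_cam': array([[-5.73903028e-04,  9.72345447e-01,  2.33546574e-01,
         6.67145357e-02],
       [ 9.99999715e-01,  4.43560377e-04,  6.10623183e-04,
        -8.19632264e-04],
       [ 4.90144665e-04,  2.33546858e-01, -9.72345425e-01,
        -1.79555519e-01],
       [ 0.00000000e+00,  0.00000000e+00,  0.00000000e+00,
         1.00000000e+00]])}
{'time': 0.1, 'joint_positions': array([-1.31708908e+00,  8.79114384e-02,  1.37205432e+00, -1.49908406e-05,
        1.68358454e+00, -1.03082160e-01]), 'qvel': array([ 0.00025287, -0.00105308, -0.00459502,  0.00088219,  0.00046646,
        0.00037859]), 'joint_torque': array([ 2.50212797e-03, -3.41252267e+01, -3.03301477e+01,  7.19691650e-02,
        3.04224668e-02, -9.20855132e-05]), 'tool_pos': array([ 0.19197814, -0.5149037 ,  0.20442938]), 'ee_rot': array([-3.13964386e+00, -1.86621702e-04,  3.56787553e-01]), 'wrist_force': array([ 0.18656163, -1.45124559, -0.33256588]), 'wrist_torque': array([ 0.04393462,  0.00458584, -0.04263442]), 'width': 0.09352244557428896}
```

View pics/top0.png

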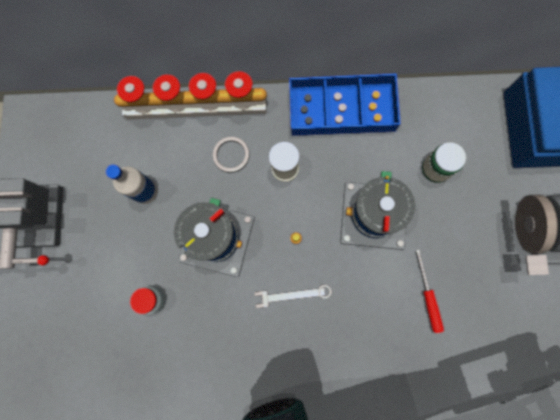

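View pics/scene0.png

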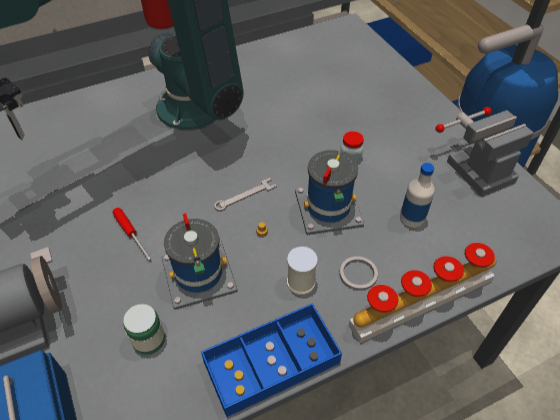

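Top view: the proud filter is on the left (boss ~(201,230), lug ~(217,215), yellow line ~(190,243), green ear ~(215,202)). The twin, aligned, is at ~(387,204). The scene view agrees.

```bash
cat > h.py <<'E'
import numpy as np,cv2
from scipy.spatial.transform import Rotation as R
from bench import status,viewer
def cam(name,obs=None):
    c=viewer.camera_model(name)
    if name=="wrist":
        T=np.eye(4);T[:3,:3]=R.from_euler('xyz',obs['ee_rot']).as_matrix();T[:3,3]=obs['tool_pos']
        T=T@c['T_tool_cam'];return c['K'],T[:3,:3],T[:3,3]
    return c['K'],R.from_euler('xyz',c['attitude']).as_matrix(),np.array(c['xyz'])
def plane(cm,uv,z):
    K,M,o=cm; p=np.linalg.inv(K)@[uv[0],uv[1],1]; d=M@[p[0],-p[1],-p[2]]
    return (o+d*(z-o[2])/d[2])
def proj(cm,P):
    K,M,o=cm; q=M.T@(np.array(P)-o); q=K@[q[0],-q[1],-q[2]]; return q[:2]/q[2]
def blobs(img,kind,roi,mina=8):
    h=cv2.cvtColor(img,cv2.COLOR_RGB2HSV); H,S,V=[h[...,i].astype(int) for i in range(3)]
    m={'red':((H<8)|(H>172))&(S>150)&(V>90),'yellow':(H>22)&(H<34)&(S>120)&(V>90),'green':(H>45)&(H<85)&(S>100)&(V>50),'white':(S<60)&(V>165)}[kind]
    k=np.zeros(m.shape,bool);x0,y0,x1,y1=roi;k[y0:y1,x0:x1]=1
    n,l,s,c=cv2.connectedComponentsWithStats((m&k).astype(np.uint8))
    return [(c[i].round(1),s[i,4],s[i,:4]) for i in range(1,n) if s[i,4]>=mina]
E
python3 - <<'E'
from h import *
for n,roi,f in(("top",(170,190,245,265),"top0"),("scene",(295,145,370,215),"scene0")):
    im=cv2.imread(f"pics/{f}.png")[:,:,::-1].copy(); c=cam(n)
    for k,z in(('red',.173),('yellow',.155),('green',.128),('white',.170)):
        for b in blobs(im,k,roi): print(n,k,b[0],b[1],b[2],plane(c,b[0],z).round(4))
E
```

```text
top red [216.6 214.7] 75 [210 209  14  13] [0.5787 0.1529 0.173 ]
top yellow [189.6 242.1] 37 [185 238  10   9] [0.5267 0.2118 0.155 ]
top green [215.1 201.4] 36 [211 199   9   6] [0.6156 0.1646 0.128 ]
top white [200.9 229.6] 157 [194 223  15  14] [0.5497 0.1853 0.17  ]
top white [182.6 257. ] 25 [180 255   6   5] [0.4955 0.2217 0.17  ]
scene red [353.  145.8] 37 [346 145  15   3] [0.5259 0.2567 0.173 ]
scene red [327.2 172. ] 38 [324 167   7  11] [0.5755 0.1571 0.173 ]
scene yellow [337.5 156.8] 13 [336 154   4   6] [0.5271 0.2143 0.155 ]
scene green [338.1 196.6] 79 [333 191  11  11] [0.6205 0.1649 0.128 ]
scene white [333.  162.8] 72 [328 159  11   8] [0.5527 0.1858 0.17  ]
scene white [300.5 189.2] 10 [299 188   4   3] [0.5938 0.0775 0.17  ]
```

Request:
move_arm --targets '[[[0,0,-46],[0,0,-10],-1],[[313,-250,-46],[0,0,-50],-1],[[313,-250,-46],[0,0,-50],-1],[[313,-250,-46],[0,0,-50],-1],[[313,-250,-46],[0,0,-50],-1],[[626,-499,-46],[0,0,-100],-1],[[626,-499,-46],[0,0,-100],-1],[[626,-499,-46],[0,0,-100],-1],[[626,-499,-46],[0,0,-100],-1],[[626,-499,-46],[0,0,-100],-1],[[626,-499,-46],[0,0,-100],-1],[[626,-499,-46],[0,0,-100],-1],[[626,-499,-46],[0,0,-100],-1],[[626,-499,-46],[0,0,-100],-1],[[626,-499,-46],[0,0,-100],-1]]'

```text
time: 1.98
tool_pos: [0.6047, 0.1737, 0.2485]
ee_rot: [-3.138, -0.002, 2.106]
wrist_force: [0.5, -0.9, -0.9]
width: 0.0005
```

Request:
move_arm --targets '[[[0,0,0],[0,0,-50],-1],[[0,0,0],[0,0,-50],-1],[[0,0,0],[0,0,-50],-1],[[0,0,0],[0,0,-50],-1],[[0,0,0],[0,0,-50],-1],[[0,0,0],[0,0,-100],-1],[[0,0,0],[0,0,-100],-1],[[0,0,0],[0,0,-100],-1],[[0,0,0],[0,0,-100],-1],[[0,0,0],[0,0,-100],-1],[[0,0,0],[0,0,-100],-1]]'

```text
time: 3.35
tool_pos: [0.6039, 0.1695, 0.2516]
ee_rot: [-3.141, -0.001, -2.439]
wrist_force: [-0.7, 0.2, 0.4]
width: 0.0002
```

```bash
python3 - <<'E'
from h import *
o=status.get_obs(); im=viewer.snapshot("wrist"); cv2.imwrite("pics/w1.png",im[:,:,::-1]); c=cam("wrist",o)
print(o['time'],o['tool_pos'],np.degrees(o['ee_rot']),o['joint_positions'],o['wrist_force'],o['width'])
for k,z in(('red',.180),('yellow',.155),('green',.128),('white',.170)):
    for b in blobs(im,k,(0,0,560,420),30): print(k,b[0],b[1],b[2],plane(c,b[0],z).round(4))
print(proj(c,[.551,.1855,.17]))
E
```

```text
3.35 [0.60389083 0.16946904 0.25158549] [-1.79983065e+02 -3.50881381e-02 -1.39724875e+02] [ 1.83543654e-01  2.59494071e-01  1.08177713e+00 -5.75710337e-04
  1.80070635e+00 -2.09031739e+00] [-0.65433775  0.1592658   0.42903359] 0.00017726743188915757
red [539.8 153.2] 2213 [514 124  46  60] [0.456  0.2703 0.18  ]
red [285.2 179.4] 636 [263 172  45  16] [0.5776 0.1535 0.18  ]
red [ 45.6 386. ] 2289 [ 12 364  68  46] [0.8182 0.1166 0.18  ]
red [113.2 408.2] 35 [105 407  18   3] [0.8013 0.1677 0.18  ]
yellow [394.4 175. ] 168 [381 171  26   8] [0.5259 0.2153 0.155 ]
white [133.4 139. ] 57461 [  0   0 322 321] [0.6242 0.0579 0.17  ]
white [109.    9.3] 70 [100   0  17  16] [ 5.682e-01 -1.000e-04  1.700e-01]
white [479.2 207.2] 33844 [303   0 257 321] [0.5049 0.2724 0.17  ]
white [22.4 26. ] 987 [ 0  3 56 49] [ 0.6118 -0.0366  0.17  ]
white [421.  84.] 4418 [378  38  88 103] [0.4729 0.1817 0.17  ]
white [341.5  74.3] 123 [336  68  12  13] [0.5022 0.1378 0.17  ]
white [326.7 108.7] 108 [317  99  22  16] [0.5246 0.1449 0.17  ]
white [264.7 138.3] 808 [246 102  44  81] [0.5662 0.1257 0.17  ]
white [235.8 138.6] 64 [231 131  12  16] [0.579  0.1108 0.17  ]
white [279.7 158.2] 42 [274 153  10  10] [0.5699 0.1421 0.17  ]
white [345.6 176.9] 1219 [327 158  40  41] [0.5501 0.1855 0.17  ]
white [243.  176.1] 122 [232 169  22  14] [0.5958 0.1307 0.17  ]
white [ 73.5 310.4] 378 [ 55 297  42  25] [0.7584 0.0969 0.17  ]
white [279.2 385.8] 376 [274 365  12  44] [0.7081 0.2586 0.17  ]
white [447.2 387.5] 3239 [408 365 119  54] [0.6225 0.3623 0.17  ]
white [ 40.6 393.7] 292 [ 31 385  21  18] [0.8376 0.117  0.17  ]
[344.79683407 177.86554449]
```

View pics/w1.png

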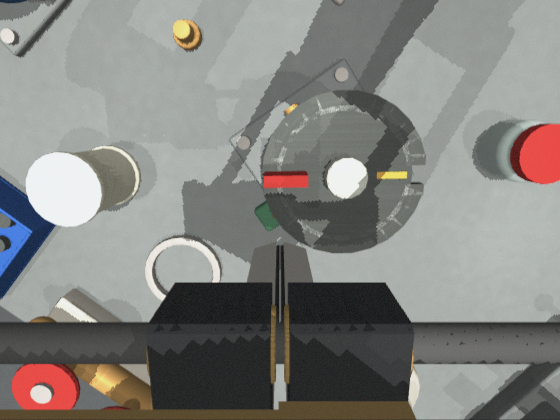

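The wrist view shows the lug at (285,179), boss at (346,177) and yellow line at (394,175). The fingertip is behind the lug at (280,245), with its face parallel to it. Next I go down and work out the arc.

Request:
move_arm --targets '[[[0,0,45],[0,0,0],-1],[[0,0,75],[0,0,0],-1],[[0,0,87],[0,0,0],-1],[[0,0,87],[0,0,0],-1],[[6,0,87],[0,0,0],-1],[[12,0,87],[0,0,0],-1],[[12,0,87],[0,0,0],-1]]'

```text
time: 4.28
tool_pos: [0.5954, 0.1628, 0.1658]
ee_rot: [-3.14, 0.002, -2.436]
wrist_force: [0.7, 0.4, 0.6]
width: 0.0003
```

```bash
python3 - <<'E'
from h import *
o=status.get_obs();C=np.array([.5503,.1855]);p=o['tool_pos'];yaw=o['ee_rot'][2]
x=np.array([np.cos(yaw),np.sin(yaw)]);y=np.array([np.sin(yaw),-np.cos(yaw)])
q=np.array([x@(p[:2]-C),y@(p[:2]-C)])*1000;print(p,q,np.degrees(yaw),o['wrist_force'])
r,d=46.7,12
for n,s in((0,8),):
  for k in range(0,10):
    t=np.radians(s*k);P=r*np.array([np.sin(t),-np.cos(t)])+d*np.array([-np.cos(t),-np.sin(t)])
    print(s*k,(P-q).round(),"from contact",(P-[-d,-r]).round())
E
```

```text
[0.59539871 0.16276234 0.16575632] [-19.59527106 -46.55019493] -139.58474488027298 [0.66381588 0.417188   0.59340344]
0 [ 8. -0.] from contact [0. 0.]
8 [14. -1.] from contact [ 7. -1.]
16 [21. -2.] from contact [13. -1.]
24 [28. -1.] from contact [20. -1.]
32 [34.  1.] from contact [27.  1.]
40 [40.  3.] from contact [33.  3.]
48 [46.  6.] from contact [39.  7.]
56 [52. 10.] from contact [44. 11.]
64 [56. 15.] from contact [49. 15.]
72 [60. 21.] from contact [53. 21.]
```

Request:
move_arm --targets '[[[4,0,0],[0,0,0],-1],[[8,0,0],[0,0,0],-1],[[14,-1,0],[0,0,8],-1],[[21,-2,0],[0,0,16],-1],[[28,-1,0],[0,0,24],-1],[[34,1,0],[0,0,32],-1],[[40,3,0],[0,0,40],-1],[[46,6,0],[0,0,48],-1],[[52,10,0],[0,0,56],-1],[[56,15,0],[0,0,64],-1],[[60,21,0],[0,0,72],-1],[[60,21,0],[0,0,72],-1]]'

```text
time: 5.78
tool_pos: [0.5356, 0.14, 0.1647]
ee_rot: [-3.141, -0.0, 2.593]
wrist_force: [0.8, -0.1, 0.5]
width: 0.0004
```

```bash
cat > look.py <<'E'
from h import *
import sys
o=status.get_obs();C=np.array([.5503,.1855]);p=o['tool_pos'];yaw=o['ee_rot'][2]
x=np.array([np.cos(yaw),np.sin(yaw)]);y=np.array([np.sin(yaw),-np.cos(yaw)])
print(p,"rel C in tool mm",np.array([x@(p[:2]-C),y@(p[:2]-C)])*1000,np.degrees(yaw),o['wrist_force'])
im=viewer.snapshot("wrist"); cv2.imwrite(f"pics/{sys.argv[1]}.png",im[:,:,::-1])
for n,i,cm in(("wrist",im,cam("wrist",o)),("top",viewer.snapshot("top"),cam("top"))):
  for k,z in(('red',.173),('yellow',.155),('green',.128),('white',.17)):
    for b in blobs(i,k,(0,0,560,420),20):
        P=plane(cm,b[0],z)[:2]-C
        if np.hypot(*P)<.085: print(n,k,b[0],b[1],P.round(4),"ang",np.degrees(np.arctan2(P[1],P[0])).round(1))
E
python3 look.py w2
```

```text
[0.53558439 0.14004659 0.16465058] rel C in tool mm [-11.16552999 -46.4531278 ] 148.54526188288008 [ 0.83452535 -0.14588687  0.49639826]
wrist red [286.6 236.1] 1865 [-0.0267 -0.0342] ang -128.0
wrist white [431.  108.2] 55857 [-0.0431  0.0509] ang 130.3
wrist white [256.6 151.3] 2325 [-0.0676 -0.0254] ang -159.4
wrist white [359.7 138.7] 29 [-0.048   0.0175] ang 160.0
wrist white [397.8 142.1] 78 [-0.0376  0.0315] ang 140.1
wrist white [340.2 144.2] 98 [-0.0505  0.0087] ang 170.2
wrist white [288.6 185.7] 41 [-0.0464 -0.0211] ang -155.5
wrist white [457.  196.5] 24 [-0.0007  0.0436] ang 90.9
wrist white [376.9 231.8] 1692 [-0.0051  0.0034] ang 146.2
wrist white [369.3 259.7] 39 [ 0.0055 -0.0064] ang -49.4
wrist white [379.1 264. ] 43 [ 0.01   -0.0034] ang -18.8
wrist white [279.7 370.1] 89 [ 0.0352 -0.076 ] ang -65.1
wrist white [420.7 379.2] 687 [ 0.079  -0.0151] ang -10.8
top white [182.4 257.5] 34 [-0.0558  0.0366] ang 146.7
```

View pics/w2.png

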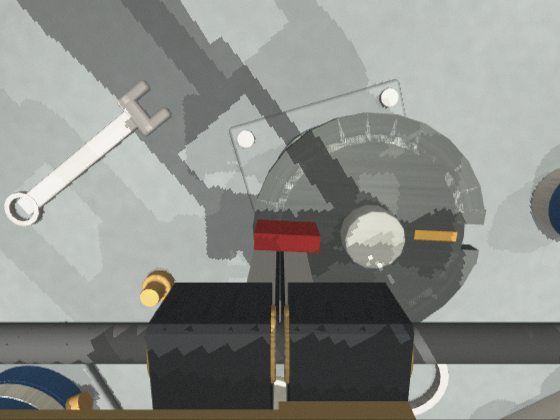

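The wrist view shows the finger against the lug (285,236), which follows well, and the yellow line opposite at (436,236). I'll go on another 60°, then look.

Request:
move_arm --targets '[[[7,-1,0],[0,0,8],-1],[[13,-1,0],[0,0,16],-1],[[20,-1,0],[0,0,24],-1],[[27,1,0],[0,0,32],-1],[[33,3,0],[0,0,40],-1],[[39,7,0],[0,0,48],-1],[[43,10,0],[0,0,55],-1],[[46,13,0],[0,0,60],-1],[[46,13,0],[0,0,60],-1]]'

```text
time: 7.0
tool_pos: [0.5035, 0.1754, 0.1643]
ee_rot: [-3.141, 0.0, 1.546]
wrist_force: [-0.8, -0.2, 0.6]
width: 0.0009
```

```bash
python3 look.py w3; python3 - <<'E'
from h import *
im=viewer.snapshot("scene")[145:215,290:375,::-1]
w=cv2.imread("pics/w3.png"); im=cv2.resize(im,(340,280),interpolation=cv2.INTER_CUBIC)
t=viewer.snapshot("top")[190:260,165:250,::-1]; t=cv2.resize(t,(340,280),interpolation=cv2.INTER_CUBIC)
o=np.zeros((560,800,3),np.uint8); o[:280,:340]=im;o[280:,:340]=t;o[:345,340:]=cv2.resize(w,(460,345));cv2.imwrite("pics/m3.png",o)
E
```

```text
[0.50349633 0.17538406 0.16428241] rel C in tool mm [-11.2644235  -46.54060968] 88.5901701426706 [-0.81778025 -0.19592779  0.56754753]
wrist red [285.9 237.1] 1885 [-0.0445  0.005 ] ang 173.6
wrist white [293.7 107.4] 98791 [-0.0397  0.0641] ang 121.8
wrist white [362.6 120. ] 21 [-0.009   0.0579] ang 98.8
wrist white [334.5 123.9] 25 [-0.0215  0.0565] ang 110.9
wrist white [438.  143.3] 21 [0.0254 0.0467] ang 61.5
wrist white [422.3 148.7] 34 [0.0185 0.0445] ang 67.5
wrist white [431.  155.6] 46 [0.0226 0.0413] ang 61.3
wrist white [443.8 168.6] 68 [0.0289 0.0352] ang 50.6
wrist white [212.4 226.5] 3462 [-0.0794  0.0102] ang 172.6
wrist white [374.6 237. ] 2590 [-0.0018  0.0031] ang 120.6
wrist white [236.4 278.4] 142 [-0.0693 -0.0166] ang -166.5
wrist white [504.6 319.8] 94 [ 0.0656 -0.0425] ang -33.0
top green [216.1 202.2] 32 [ 0.0635 -0.023 ] ang -19.9
```

View pics/m3.png

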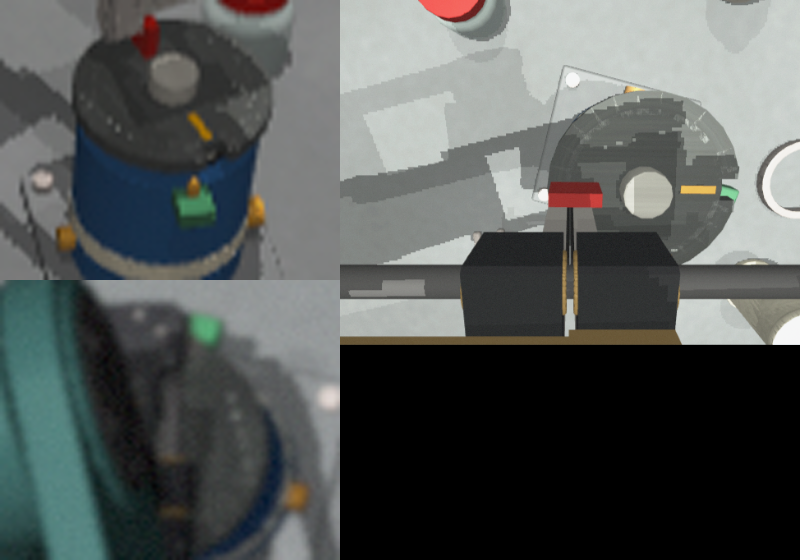

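The lug is still on the finger, and the notch at (735,190) is close to the green ear. The pin shows in the scene crop, just left of the notch. Next I measure the pin bearing.

```bash
python3 - <<'E'
from h import *
C=np.array([.5503,.1855])
s=cv2.cvtColor(cv2.imread("pics/scene0.png"),cv2.COLOR_BGR2RGB);t=cv2.cvtColor(cv2.imread("pics/top0.png"),cv2.COLOR_BGR2RGB)
ct,cs=cam("top"),cam("scene")
def pr(l,P): P=P[:2];d=P-C;print(l,P.round(4),(d*1000).round(1),np.degrees(np.arctan2(d[1],d[0])).round(1))
for b in blobs(s,'white',(290,170,370,240),4): pr(('scene screw',b[0],b[1]),plane(cs,b[0],.012))
for b in blobs(t,'white',(170,195,260,280),4): pr(('top screw',b[0],b[1]),plane(ct,b[0],.012))
s2=viewer.snapshot("scene");h=cv2.cvtColor(s2,cv2.COLOR_RGB2HSV)
m=((h[...,0]>8)&(h[...,0]<28)&(h[...,1]>130)&(h[...,2]>110)).astype(np.uint8);m[:180]=0;m[200:]=0;m[:,:325]=0;m[:,350:]=0
n,l,st,ce=cv2.connectedComponentsWithStats(m)
for i in range(1,n): print(st[i]);pr(('pin',ce[i]),plane(cs,ce[i],.135))
for b in blobs(s2,'green',(325,180,355,210),4): pr(('scene ear',b[0],b[1]),plane(cs,b[0],.126))
w=cv2.cvtColor(cv2.imread("pics/w3.png"),cv2.COLOR_BGR2HSV);m=((w[...,0]>55)&(w[...,0]<90)&(w[...,1]>70)).astype(np.uint8);m[:,:420]=0
o=status.get_obs();cw=cam("wrist",o);n,l,st,ce=cv2.connectedComponentsWithStats(m)
for i in range(1,n):
  if st[i,4]>20:print(st[i]);pr(('wear',ce[i]),plane(cw,ce[i],.128))
E
```

```text
('scene screw', array([300.5, 189.2]), np.int32(10)) [0.4699 0.147 ] [-80.4 -38.5] -154.4
('scene screw', array([358.3, 218.2]), np.int32(11)) [0.6231 0.2341] [72.8 48.6] 33.7
('scene screw', array([310.4, 225.3]), np.int32(9)) [0.59   0.1131] [ 39.7 -72.4] -61.3
('top screw', array([247.1, 218.9]), np.int32(22)) [0.5945 0.1096] [ 44.2 -75.9] -59.8
('top screw', array([200.9, 229.6]), np.int32(157)) [0.5719 0.2211] [21.6 35.6] 58.7
('top screw', array([182.6, 257. ]), np.int32(25)) [0.5076 0.2645] [-42.7  79. ] 118.4
('top screw', array([233. , 269.9]), np.int32(36)) [0.4739 0.1443] [-76.4 -41.2] -151.7
[337 189   3   3   5]
('pin', array([338. , 190.4])) [0.6085 0.1708] [ 58.2 -14.7] -14.2
('scene ear', array([338.1, 196.6]), np.int32(79)) [0.619  0.1659] [ 68.7 -19.6] -15.9
[463 225  22  21 267]
('wear', array([473.70411985, 234.06741573])) [0.6183 0.1752] [ 68.  -10.3] -8.6
```

Pin bearing from the foot edges is −15.6°, and the ear agrees at −16°. That leaves about 13°.

Request:
move_arm --targets '[[[4,-1,0],[0,0,4],-1],[[7,-1,0],[0,0,8],-1],[[11,-1,0],[0,0,13],-1],[[11,-1,0],[0,0,13],-1],[[11,-1,0],[0,0,13],-1]]'

```text
time: 7.88
tool_pos: [0.5029, 0.1862, 0.1644]
ee_rot: [3.142, -0.0, 1.318]
wrist_force: [0.4, -0.8, -0.3]
width: 0.0002
```

```bash
cat > l2.py <<'E'
from h import *
import sys
C=np.array([.5503,.1855]);o=status.get_obs();im=viewer.snapshot("wrist");cw=cam("wrist",o)
print(o['time'],o['tool_pos'],np.degrees(o['ee_rot']),o['wrist_force'])
w=cv2.cvtColor(im,cv2.COLOR_RGB2HSV);H,S,V=cv2.split(w)
B=None
for nm,m,z in(('boss',(S<60)&(V>150),.17),('yellow',(H>12)&(H<34)&(S>120),.155),('ear',(H>50)&(H<92)&(S>60),.128),('red',((H<8)|(H>172))&(S>150),.18)):
    m=m.astype(np.uint8);n,l,st,ce=cv2.connectedComponentsWithStats(m)
    for i in range(1,n):
        P=plane(cw,ce[i],z)[:2]-C
        if st[i,4]>60 and np.hypot(*P)<.08 and st[i,2]<90: print(nm,st[i],ce[i].round(1),(P*1000).round(1),np.degrees(np.arctan2(P[1],P[0])).round(1))
s=viewer.snapshot("scene")[150:210,295:375,::-1]
a=np.zeros((420,800,3),np.uint8);a[:300,:400]=cv2.resize(s,(400,300),interpolation=cv2.INTER_CUBIC)
a[:400,400:]=cv2.resize(im[130:330,340:540,::-1],(400,400),interpolation=cv2.INTER_CUBIC);cv2.imwrite(f"pics/{sys.argv[1]}.png",a)
E
python3 l2.py m4
```

```text
7.875 [0.50292507 0.18622818 0.1644278 ] [ 1.79996417e+02 -4.43027107e-04  7.55278658e+01] [ 0.36904403 -0.83784399 -0.31257009]
boss [408 166  16   7  64] [414.7 168.9] [23.5 30.7] 52.5
boss [ 180  195   74   87 3400] [220.5 240.2] [-73.   20.1] 164.6
boss [ 343  209   60   56 2629] [372.9 236.9] [-1.5  3.4] 113.4
boss [505 276  55  47 552] [524.4 291.9] [ 66.1 -43.7] -33.5
yellow [328 105  24  12 220] [338.3 109.4] [-2.6 65.3] 92.2
yellow [463 219  11  12  67] [466.9 223.4] [49.6 -7.1] -8.1
yellow [413 226  43  10 424] [433.8 230.5] [32.5 -6.6] -11.5
yellow [284 306   5  34 116] [286.3 322.3] [-54.8 -38.5] -144.9
ear [461 204  27  35 377] [476.9 226.2] [ 66.8 -20.8] -17.3
red [ 253  222   65   31 1872] [284.3 237. ] [-42.1  17. ] 158.0
```

View pics/m4.png

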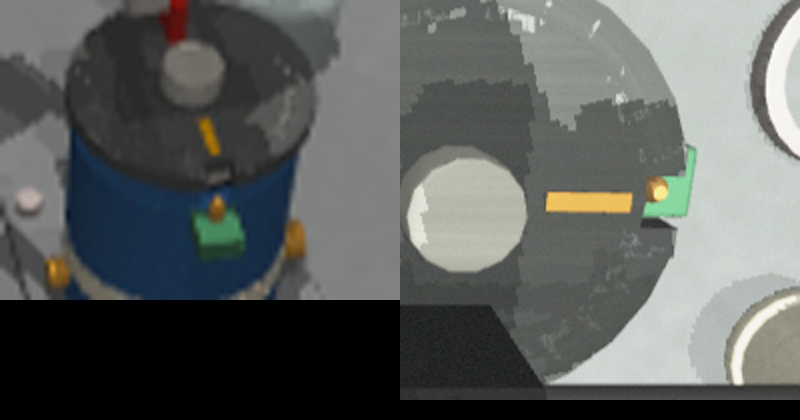

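```bash
python3 - <<'E'
from h import *
C=np.array([.5503,.1855]);o=status.get_obs();cw=cam("wrist",o)
f=lambda u,v,z:(plane(cw,(340+u/2,130+v/2),z)[:2]-C)*1000
a=f(546,202,.155);b=f(632,203,.155);d=b-a;print('yellow',a,b,np.degrees(np.arctan2(d[1],d[0])))
print('boss ctr',f(467,215,.17))
for z in(.1395,.137): p=f(658,190,z);print('pin',p,np.degrees(np.arctan2(p[1],p[0])),np.hypot(*p))
print('notch corner in, lower',f(642,217,.155), 'outer lower',f(678,228,.155),'outer upper',f(687,178,.155))
s=cam('scene')
p=(plane(s,(295+218/5,150+203/5),.1385)[:2]-C)*1000;print('pin scene',p,np.degrees(np.arctan2(p[1],p[0])))
a=(plane(s,(295+203/5,150+120/5),.155)[:2]-C)*1000;b=(plane(s,(295+216/5,150+153/5),.155)[:2]-C)*1000;d=b-a;print('yellow scene',a,b,np.degrees(np.arctan2(d[1],d[0])))
E
```

```text
yellow [122.76557045 -30.36657918] [144.43315264 -36.26934489] -15.238935067581902
boss ctr [ 91.95153816 -21.21956234]
pin [166.01857412 -42.635721  ] -14.40304217436442 171.40586821400376
pin [168.43243521 -43.97015324] -14.630828802840153 174.0771656691481
notch corner in, lower [146.86610156 -40.83845608] outer lower [155.94601963 -46.31379867] outer upper [158.36484744 -32.94037151]
pin scene [ 61.97946257 -15.58165967] -14.111733989502566
yellow scene [25.16190974 -4.18031915] [46.40660523 -9.31127149] -13.577881741583964
```

```bash
python3 - <<'E'
from h import *
C=np.array([.5503,.1855]);o=status.get_obs();cw=cam("wrist",o)
f=lambda u,v,z:(plane(cw,(140+u/2,130+v/2),z)[:2]-C)*1000
A=lambda d:np.degrees(np.arctan2(d[1],d[0]))
a=f(546,202,.155);b=f(632,203,.155);print('yellow',a,b,A(b-a),A(b))
q=f(467,215,.17);print('boss ctr',q)
for z in(.1395,.137): p=f(658,190,z);print('pin',p,A(p),A(p-q),np.hypot(*p))
print('notch in',f(642,217,.155), 'outer lower',f(678,228,.155),'outer upper',f(687,178,.155))
E
```

```text
yellow [21.96283893 -4.20772877] [ 43.59461216 -10.10117979] -15.240021263529114 -13.045623554544655
boss ctr [-1.23844683  2.96400564]
pin [ 57.36424318 -14.43962255] -14.128859241182393 -16.54018796446297 59.15369045950984
pin [ 58.45000009 -15.4294081 ] -14.787402071021264 -17.12704888094493 60.452205455522794
notch in [ 45.57147453 -14.55162208] outer lower [ 54.28899715 -19.93267197] outer upper [58.32776263 -6.98073184]
```

The pin sits in the notch, within about 1°: notch −13.5°, pin −14.4°, in the same wrist frame. That is well inside the 3 mm clearance. Back off, go over the boss and come down.

Request:
move_arm --targets '[[[-10,0,0],[0,0,0],-1],[[-20,0,0],[0,0,0],-1],[[-20,0,-45],[0,0,0],-1],[[-20,0,-45],[0,0,0],-1],[[12,45,-45],[0,0,0],-1],[[12,45,-45],[0,0,0],-1],[[12,45,-20],[0,0,0],-1],[[12,45,-12],[0,0,0],-1],[[12,45,-9],[0,0,0],-1],[[12,45,-7],[0,0,0],-1],[[12,45,-5],[0,0,0],-1],[[12,45,-3],[0,0,0],-1],[[12,45,-3],[0,0,0],-1]]'

```text
time: 9.6
tool_pos: [0.5499, 0.1867, 0.1697]
ee_rot: [3.139, -0.001, 1.317]
wrist_force: [-2.3, -0.4, 4.5]
width: 0.0003
```

Request:
move_arm --targets '[[[0,0,2],[0,0,0],-1],[[0,0,4],[0,0,0],-1],[[0,0,6],[0,0,0],-1],[[0,0,6],[0,0,0],-1]]'

```text
time: 10.1
tool_pos: [0.55, 0.1867, 0.1643]
ee_rot: [3.139, -0.001, 1.317]
wrist_force: [-2.9, -0.9, 6.7]
width: 0.0005
```

Request:
move_arm --targets '[[[0,0,2],[0,0,0],-1],[[0,0,4],[0,0,0],-1],[[0,0,6],[0,0,0],-1],[[0,0,8],[0,0,0],-1],[[0,0,10],[0,0,0],-1],[[0,0,10],[0,0,0],-1]]'

```text
time: 10.85
tool_pos: [0.5501, 0.1867, 0.1549]
ee_rot: [3.138, -0.002, 1.317]
wrist_force: [-2.9, -0.9, 8.2]
width: -0.0001
```

Request:
move_arm --targets '[[[0,0,2],[0,0,0],-1],[[0,0,4],[0,0,0],-1],[[0,0,4],[0,0,0],-1]]'

```text
time: 11.22
tool_pos: [0.5502, 0.1867, 0.1547]
ee_rot: [3.136, -0.003, 1.317]
wrist_force: [-7.5, -1.8, 20.9]
width: 0.0004
```

Hard stop after 15.0 mm of travel (21 N, no further movement). I'll retreat and check.

Request:
move_arm --targets '[[[0,0,-10],[0,0,0],-1],[[0,0,-60],[0,0,0],-1],[[0,0,-110],[0,0,0],-1],[[0,-60,-130],[0,0,0],-1],[[0,-120,-130],[0,0,0],-1],[[0,-180,-130],[0,0,0],-1],[[-60,-180,-130],[0,0,0],-1],[[-120,-180,-130],[0,0,0],-1],[[-180,-180,-130],[0,0,0],-1],[[-180,-180,-130],[0,0,0],-1],[[-180,-180,-130],[0,0,0],-1]]'

```text
time: 12.6
tool_pos: [0.3302, 0.0579, 0.2775]
ee_rot: [3.141, -0.001, 1.316]
wrist_force: [-0.2, 0.5, -0.2]
width: 0.0003
```

```bash
python3 - <<'E'
from h import *
s=viewer.snapshot("scene")[:,:,::-1];t=viewer.snapshot("top")[:,:,::-1]
a=np.zeros((600,800,3),np.uint8)
a[:300,:400]=cv2.resize(s[145:220,285:385],(400,300),interpolation=cv2.INTER_CUBIC)
a[:300,400:]=cv2.resize(s[205:280,140:240],(400,300),interpolation=cv2.INTER_CUBIC)
a[300:,:400]=cv2.resize(s,(400,300));a[300:,400:]=cv2.resize(t,(400,300));cv2.imwrite("pics/fin.png",a)
C=np.array([.5503,.1855])
for n,i in(("scene",s),("top",t)):
  for k,z in(('yellow',.14),('green',.128),('white',.155)):
    for b in blobs(i[:,:,::-1].copy(),k,(0,0,560,420),8):
      P=(plane(cam(n),b[0],z)[:2]-C)*1000
      if np.hypot(*P)<80:print(n,k,b[0],P.round(1),np.degrees(np.arctan2(P[1],P[0])).round(1))
o=status.get_obs();print(o['time'],o['tool_pos'],o['wrist_force'])
E
```

```text
scene yellow [335.8 180.9] [33.2 -6.8] -11.6
scene green [338.2 196.6] [ 70.3 -20.4] -16.2
scene white [332.7 166.8] [1.4 1.4] 45.5
top yellow [207.9 215.9] [32.2 -8. ] -14.0
top green [215.4 201.6] [ 64.9 -21.5] -18.4
top white [201.7 231.1] [-1.7  1.5] 137.7
top white [182.5 257.2] [-54.   40.5] 143.1
12.7 [0.33022062 0.0586963  0.27735417] [ 0.79865718 -0.12419729 -0.88489097]
```

View pics/fin.png

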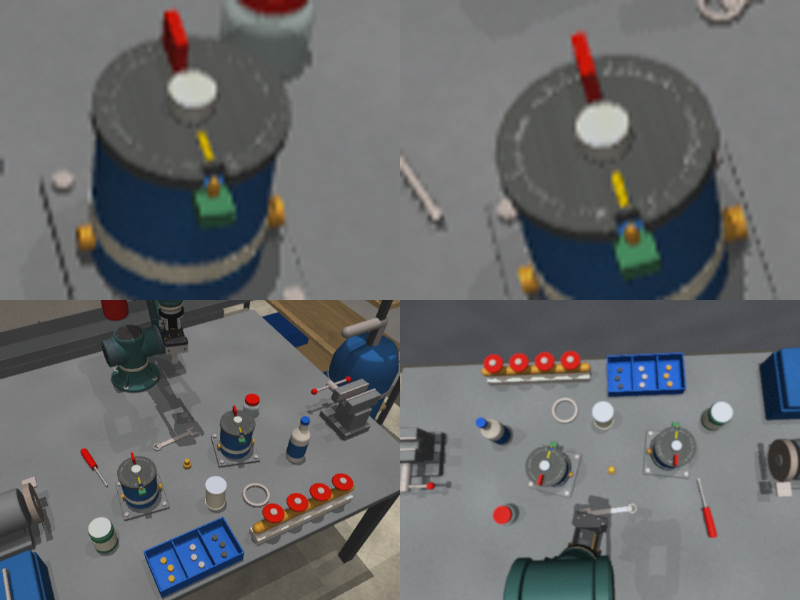

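The cover now looks the same as the twin: notch over the pin, level, boss at 155 mm in both views. The loose things are where they were and the arm is clear.

```bash
python3 -c "
from bench import order;print(order.close_job())"
```

```text
the job is handed in; nothing more can be done
None
```

The proud cover is turned and pressed home, and the job is handed in. With the shut fingertip against the red lug I turned the cover about 146° clockwise until the notch lay over the pin. I then pressed the boss down at about 7–8 N, until it stopped hard at 21 N after 15.0 mm.

**Last checks:**
- **Height and level:** the boss top fits 155 mm (home) in both camera views, and the cover looks level and the same as the twin.
- **Bystanders:** the twin and the loose things look unmoved.
- **Arm:** it is clear of everything at 12.7 s, with the wrist force near zero.
- **Disagreement:** my readings of the notch and pin bearings differed by 1–5° between views, with the largest gap in the final one. The full 15 mm of travel shows the pin is in the notch.

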